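# Tip a framed circuit board over the turnover stand's wall edge

### The job

One of the two framed circuit boards on the low ledge of the aluminium turnover stand still lies with its chips up. Without gripping or lifting it, gently push it against the stand's wall edge with the fingertips and push its overhanging end up so that it tips over that edge and comes to rest flat on the raised deck, plain steel back up, then move clear. Its far edge stays down on the stand all the while; leave the other board, which already lies back up, and everything else as they are.

Things in the scene. Friction and masses are not known exactly. Their poses are not given: they have to be found in the camera images.
- stand: Fixed aluminium stand, 190 mm wide (y), two levels. Origin on the table under the middle of the wall edge; x points from ledge to deck, within 0.35 rad of the robot's left. Ledge: x -54 to 0 mm, top 45 mm above the table. Wall edge: upright step at x = 0, 10 mm high. Deck: x 0 to 100 mm, top 55 mm above the table. Plain front face at x = -54 mm, free table before it.
- board: Board to turn over: solid slab 72 (x) by 50 (y) by 6 mm, about 45 g, aluminium frame, chips on top (+z), plain steel back. Origin: centre of its underside as at the start. Loose on the ledge, at stand y = +45 or -45 mm, 5 to 13 mm short of the wall edge at its +x end; its -x end overhangs the ledge's front (18 mm once against the wall edge). Within 0.1 rad of the stand's x.
- board_far (a point): Middle of the end face of the board that faces the wall edge (board frame +36, 0, +3 mm).
- done_board: The other board, same size and materials, already turned: plain steel plate up, chips down. It lies in the other half of the ledge (origin at the centre of its underside). To be left alone.
- lens_ring: Small dark steel lens ring, 20 mm wide, 14 mm high, standing on the deck near the edge away from the ledge, midway along the stand; origin at the centre of its underside. Bystander.
- glue: White glue bottle, 30 mm wide, about 75 mm high, standing beside the stand's +y end (nearer the robot); origin at the centre of its underside. Bystander.
- screw_dish: Steel dish, 56 mm wide, 18 mm high, beside the stand's -y end (farther from the robot); origin at the centre of its underside. Bystander.
- flux_jar: Amber jar, 40 mm wide, 32 mm high, beyond the stand's deck; origin at the centre of its underside. Bystander.
- driver: Screwdriver, 150 mm long, lying on the table to the left; bystander.
- spray: Blue spray can, 64 mm wide, 190 mm high, standing at the far left; origin at the centre of its underside. Bystander.
- adapter: Black power adapter, 75 by 55 by 30 mm, lying on the table to the right; origin at the centre of its underside. Bystander.

How it is judged:
By the outcome, as a careful person would: the job done as asked, in the order asked, and still so for the second after the job is handed in, with the robot touching nothing.
It also fails if it takes over 38 s, if anything falls off the work surface, if the arm or the gripper's body presses on something with over 40 N, if the wrist force passes 120 N, or if a joint passes its speed limit or range.

### The arm

A 7-joint arm with a two-finger parallel gripper is mounted at the origin on the work surface. World frame = base frame: x ahead of the robot, y to its left, z up, the work surface at z = 0. Lengths are in m, angles in rad, forces in N, time in s.
With the tool pointing down it reaches from about 0.425 to 0.875 m from the base axis. Payload 4.7 kg.
Tool frame: the origin (TCP) lies at the very end of the fingers, on their centre line; the grasp point (between the pads) lies 19 mm behind it; z points along the fingers, y is the direction in which the jaws open and shut (so a half turn about z gives the same grasp; the last joint's range is limited). The gripper opens to 87 mm and grips with 3 to 60 N. Pads are 19 mm wide; open, the fingers measure 117 mm over their backs; the gripper's body (75 mm by 190 mm) begins 51 mm behind the grasp point.
Start: joints at [1.168, 0.321, -0.07, 1.45, 0.023, 1.371, -0.057], TCP at [0.263, -0.594, 0.223] pointing down, gripper open.
Joint ranges: [-2.86, 2.86], [-0.3, 2.09], [-1.38, 1.24], [0.06, 2.45], [-1.56, 4.7], [0.09, 2.05], [-2.69, 2.69]. Speed limits (rad/s): [2.57, 2.57, 3.14, 3.14, 3.14, 3.14, 3.14].

### API

Orientations are given as a 3x3 rotation matrix whose columns are the frame's x, y, z axes.
In Python, from station import robot gives the robot as it stands. The module is installed in compiled form; this text tells all that it offers.
- The arm moves only by the tool carry_out, never from a script. Its argument "motion" is a list of rows, each a list of 7 numbers: the shift along the tool's x, y, z in units of 40 mm (1.0 is 40 mm), then the turn, a rotation vector about the tool's x, y, z in units of 5 degrees (1.0 is 5 degrees), then the opening, from -1 (shut) to 1 (fully open). A call has 1 to 20 rows; each row is the pose to reach, as a shift and turn from the pose commanded when the call began, along the tool's axes at that moment; what a row does not reach only later rows make up. A row lasts 1/12 s, in which the tool goes at most 41.7 mm and 7.16 degrees, less where a joint would pass 70% of its speed; a pose out of reach is approached as far as the arm can. A call with a gripper value outside its range is refused whole. The fingers move at their own pace and stop on an object; "grip_force" is the grip in N (left out, the last holds). Time passes only in rows, so rows that repeat a pose let the fingers close. It gives the time, the measured TCP pose, the force and the opening at its end, in the units of the state.
- robot.sense(): the state, without advancing time (a new reading comes with each control period).
- robot.get_image(name): name is "scene" or "top" or "wrist"; returns (picture, depth): 400x640x3 uint8, blue, green, red; 400x640 float32, m along the optical axis (not along the pixel's ray), 0 where there is no reading.
- robot.camera_info(name): a dict with "fx", "fy", "cx", "cy" (pixels), "position" and "orientation" of the camera in the world. Camera axes: x right, y down, z forward; pixel columns grow to the right and rows downward; lengths in m; the calibration is good to about 2 mm. A picture is of the moment at which its call begins: read the wrist's pose just before it. camera_info takes no time and is no camera call; for the wrist camera it gives the pose at the moment of the call.
- robot.finish_job(): hands the job in, once; it reports no verdict.
The state is a dict: "t": time; "joints": joint angles; "dq": joint speeds; "joint_efforts": joint torques, N m; "eef_pos": TCP position; "tool_rot": TCP orientation; "force": force on the tool from outside, world axes, zero at the start; "torque": the same for the moment, N m; "grip_width": opening from 0.0 (shut) to 1.0 (fully open).
Only numpy, scipy, OpenCV 4.12 (cv2) and the standard library are available. Lean on these libraries where they do the work, as an engineer would, in place of code of your own. Each camera call takes 0.05 s, during which the arm holds its last target. There are 200 camera calls.

## Working session

There is one attempt and no reset: what is moved stays moved. The work goes in short steps, Python scripts to look and compute and a tool call to move; the robot and the scene stay as the last step left them, time stands still between calls to the robot, and variables do not carry over. Pictures are saved under pics/ and viewed, about 8 in all and at most 12, crops included, and the job is handed in when it is done.

Besides the shell and the picture viewer there is one more tool, called by a JSON object that holds its "name" and its "arguments", one argument or row to a line. carry_out: Moves the arm, as the interface text tells. Its arguments: {"type":"object","properties":{"motion":{"type":"array","items":{"type":"array","items":{"type":"number"}}},"grip_force":{"type":"number"}},"required":["motion"]}

```bash
mkdir -p pics; python3 - <<'E'
from station import robot
import cv2,numpy as np
s=robot.sense();print(s['t'],s['eef_pos'],np.round(s['tool_rot'],3).tolist(),s['force'],s['grip_width'])
for n in ("top","scene"):
    im,d=robot.get_image(n);cv2.imwrite(f"pics/{n}0.png",im);np.save(f"{n}0.npy",d)
    c=robot.camera_info(n);print(n,c)
E
```

```text
0.0 [ 0.26287346 -0.59390257  0.2214864 ] [[0.914, 0.405, -0.001], [0.405, -0.914, 0.002], [-0.0, -0.002, -1.0]] [-0.6276512   0.33460286 -0.31381922] 0.9988396644097877
top {'fx': 366.7772984035742, 'fy': 366.7772984035742, 'cx': 316.93513643150743, 'cy': 193.72091759928915, 'position': array([ 0.48295025, -0.03335782,  1.16631246]), 'orientation': array([[-0.01289413, -0.99621876,  0.08591816],
       [-0.99976875,  0.01432346,  0.01604027],
       [-0.01721026, -0.08569147, -0.99617307]])}
scene {'fx': 468.4153097406151, 'fy': 468.4153097406151, 'cx': 317.17977785338826, 'cy': 201.74718951195965, 'position': array([1.02901764, 0.65025795, 0.93485779]), 'orientation': array([[-0.85572306,  0.37274033, -0.35889092],
       [ 0.51712101,  0.64018304, -0.56811226],
       [ 0.01799753, -0.67173679, -0.74057125]])}
```

View pics/top0.png

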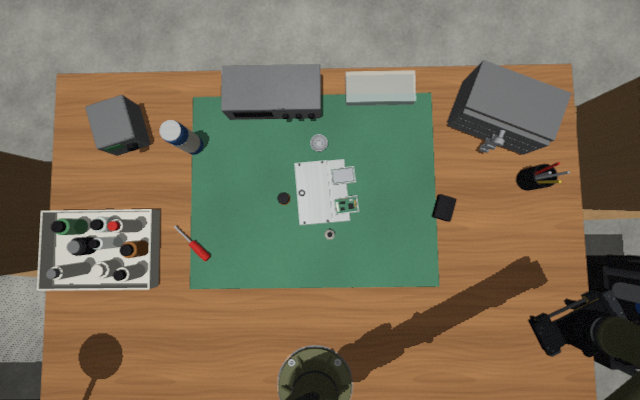

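View pics/scene0.png

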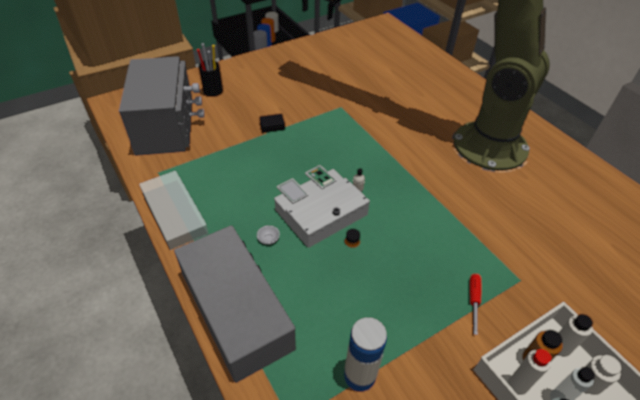

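The top view shows the stand at about (322,192). The chip-up board is at about (347,205) on the glue side, and the done board is at (343,175). Next I measure both using depth.

```bash
cat > h.py <<'E'
import numpy as np,cv2
from station import robot
def cloud(d,c):
    v,u=np.mgrid[0:d.shape[0],0:d.shape[1]]
    p=np.stack([(u-c['cx'])/c['fx']*d,(v-c['cy'])/c['fy']*d,d],-1)
    return p@np.array(c['orientation']).T+c['position']
def rect(P):
    return cv2.minAreaRect(P[:,:2].astype(np.float32)*1000)
E
python3 - <<'E'
from h import *
c=robot.camera_info("top");d=np.load("top0.npy");P=cloud(d,c)
R=P[145:240,270:375].reshape(-1,3);R=R[(R[:,0]<.66)]
print(np.histogram(R[:,2]*1000,bins=range(-4,90,3)))
for lo,hi in ((.053,.0575),(.043,.0475),(.0485,.0535),(.035,.07),(.06,.09)):
    Q=P.copy();m=(Q[...,2]>lo)&(Q[...,2]<hi);k=np.zeros_like(m);k[140:245,265:380]=1;m&=k
    n,l,st,ce=cv2.connectedComponentsWithStats(m.astype(np.uint8))
    print(lo,hi)
    for i in range(1,n):
        if st[i,4]>25: print(st[i],rect(P[l==i]),P[l==i].mean(0).round(4))
im=cv2.imread("pics/top0.png")[135:250,260:385]
cv2.imwrite("pics/topc.png",cv2.resize(im,None,fx=5,fy=5,interpolation=cv2.INTER_CUBIC))
E
```

```text
(array([1191, 2009,  780,   56,    1,    3,    4,    0,    1,    4,   15,
         45,   44,    9,   39,  202,  339,  408,  726,  995,  342,   22,
          1,    8,   10,   12,    9,    4,    0,    0,    0]), array([-4, -1,  2,  5,  8, 11, 14, 17, 20, 23, 26, 29, 32, 35, 38, 41, 44,
       47, 50, 53, 56, 59, 62, 65, 68, 71, 74, 77, 80, 83, 86, 89]))
0.053 0.0575
[ 294  160   38   65 1337] ((585.3192749023438, -1.9498519897460938), (189.15097045898438, 99.59137725830078), 4.481786251068115) [ 0.586  -0.0033  0.0549]
0.043 0.0475
[327 159  19  21 121] ((656.1832885742188, -74.9580307006836), (58.95320129394531, 56.50873565673828), 5.462771415710449) [ 0.668  -0.0694  0.0449]
[328 179  25  43 353] ((562.0142822265625, -87.85139465332031), (130.50950622558594, 67.35050201416016), 4.256923675537109) [ 0.5584 -0.081   0.0452]
0.0485 0.0535
[312 167  13  13  54] ((643.760986328125, -18.100317001342773), (35.79692077636719, 33.44755172729492), 12.9769868850708) [ 0.6428 -0.0161  0.0521]
[330 166  25  19 236] ((635.3310546875, -93.90274810791016), (49.629920959472656, 72.04643249511719), 7.131436347961426) [ 0.6348 -0.0934  0.0505]
[315 180  15  14  56] ((599.5758056640625, -30.41844940185547), (40.027923583984375, 35.5499267578125), 75.01107788085938) [ 0.5993 -0.0301  0.0521]
[303 192  29  27 175] ((544.63916015625, -15.047718048095703), (84.88591003417969, 79.32610321044922), 89.4584732055664) [ 0.5544 -0.0164  0.0522]
[333 195  25  19 171] ((541.989501953125, -102.45799255371094), (45.78036117553711, 76.78759002685547), 18.45557975769043) [ 0.5432 -0.1024  0.0504]
0.035 0.07
[ 294  159   65   66 3411] ((588.7836303710938, -42.67694091796875), (191.08070373535156, 182.58055114746094), 4.6136322021484375) [ 0.5869 -0.0365  0.0514]
[324 229  10  10  56] ((457.75787353515625, -48.877197265625), (27.377716064453125, 27.224931716918945), 89.65778350830078) [ 0.457  -0.0488  0.048 ]
0.06 0.09
```

View pics/topc.png

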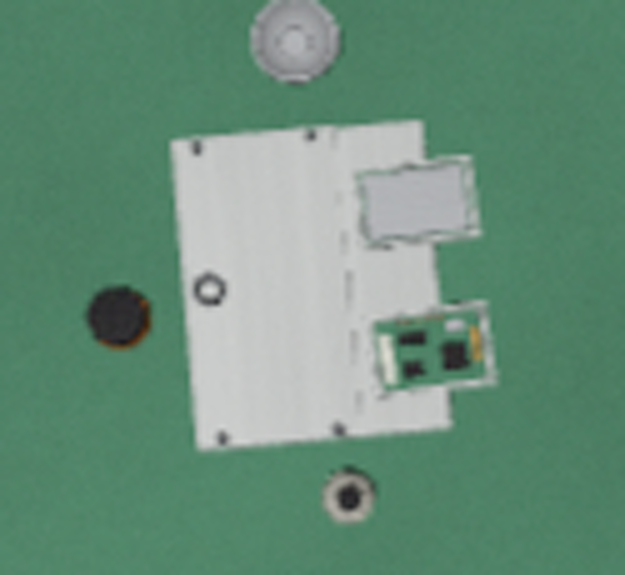

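The stand's yaw puts its x axis at (-0.078, 0.997) and its origin at about (0.589, -0.052). The board is at stand y = +45. I'll shut the fingers and move above the pre-push point, with tool x along stand x.

{"name": "carry_out", "arguments": {
  "motion": [
    [10.93,-6.75,0.5,0,0,-14.12,-1],
    [10.93,-6.75,0.5,0,0,-14.12,-1],
    [10.93,-6.75,0.5,0,0,-14.12,-1],
    [10.93,-6.75,0.5,0,0,-14.12,-1],
    [10.93,-6.75,0.5,0,0,-14.12,-1],
    [10.93,-6.75,0.5,0,0,-14.12,-1],
    [10.93,-6.75,0.5,0,0,-14.12,-1],
    [10.93,-6.75,0.5,0,0,-14.12,-1],
    [10.93,-6.75,0.5,0,0,-14.12,-1],
    [10.93,-6.75,0.5,0,0,-14.12,-1],
    [10.93,-6.75,0.5,0,0,-14.12,-1],
    [10.93,-6.75,0.5,0,0,-14.12,-1],
    [10.93,-6.75,0.5,0,0,-14.12,-1],
    [10.93,-6.75,0.5,0,0,-14.12,-1],
    [10.93,-6.75,0.5,0,0,-14.12,-1],
    [10.93,-6.75,0.5,0,0,-14.12,-1],
    [10.93,-6.75,0.5,0,0,-14.12,-1],
    [10.93,-6.75,0.5,0,0,-14.12,-1]
  ]
}}

```text
t: 1.6
eef_pos: [0.5528, -0.1725, 0.2025]
tool_rot: [[-0.075, 0.997, -0.0], [0.997, 0.075, -0.001], [-0.001, -0.001, -1.0]]
force: [0.2, 0.8, -0.0]
grip_width: 0.004
```

```bash
cat >> h.py <<'E'
from scipy.spatial.transform import Rotation as Ro
X=np.array([-.078,.997,0]);Y=np.array([-.997,-.078,0]);Z=np.array([0,0,1.]);O=np.array([.5892,-.0518,0])
S=np.stack([X,Y,Z],1)
def tilt(deg): # tool: x along stand x, z down, then tilted deg toward stand +x
    return np.stack([X,-Y,-Z],1)@Ro.from_euler('y',deg,degrees=True).as_matrix()
def delta(p,deg):
    """p in stand mm, tilt deg -> row units from measured pose"""
    s=robot.sense();R=np.array(s['tool_rot']);g=O+S@(np.array(p)/1000)
    t=R.T@(g-s['eef_pos'])/.04
    r=np.degrees(Ro.from_matrix(R.T@tilt(deg)).as_rotvec())/5
    return t.round(3).tolist(),r.round(3).tolist()
def show():
    s=robot.sense();R=np.array(s['tool_rot'])
    print('t',round(s['t'],2),'stand mm',(S.T@(s['eef_pos']-O)*1000).round(1),'tilt',round(np.degrees(np.arctan2(R[:,2]@X,-R[2,2])),1),'F(stand)',(S.T@s['force']).round(2),'j',np.round(s['joints'],2),s['grip_width'])
E
python3 - <<'E'
from h import *
show()
im,d=robot.get_image("wrist");c=robot.camera_info("wrist");cv2.imwrite("pics/w1.png",im);np.save("w1.npy",d)
P=(cloud(d,c)-O)@S*1000
m=(P[...,2]>48.5)&(P[...,2]<53.5)&(P[...,0]<3)
n,l,st,ce=cv2.connectedComponentsWithStats(m.astype(np.uint8))
for i in range(1,n):
    if st[i,4]>200:
        Q=P[l==i];print(st[i],cv2.minAreaRect(Q[:,:2].astype(np.float32)),Q.mean(0).round(1),Q.min(0).round(1),Q.max(0).round(1))
for a,b in ((53.5,57.5),(42.5,47.5)):
    Q=P[(P[...,2]>a)&(P[...,2]<b)];print(a,len(Q),np.percentile(Q,[1,99],axis=0).round(1).tolist())
print(delta([-115,45,35],0))
E
```

```text
t 1.6 stand mm [-117.4   45.7  202.5] tilt -0.0 F(stand) [ 0.76 -0.26 -0.05] j [ 0.7   0.22 -0.52  1.65  0.11  1.31  0.25] 0.003734731445381346
[ 288   55   63   90 4880] ((-48.32600402832031, 48.883968353271484), (72.20161437988281, 50.09026336669922), 2.8043482303619385) [-47.1  48.9  50.5] [-85.   22.3  48.5] [-11.4  75.2  53.5]
[ 395   55   65   89 5115] ((-47.954437255859375, -42.036746978759766), (72.11712646484375, 50.863956451416016), 1.3737112283706665) [-46.6 -41.8  50.9] [-84.4 -68.   48.5] [-11.6 -16.   53.5]
53.5 10341 [[-2.1, -91.3, 53.8], [28.0, 126.6, 57.2]]
42.5 8448 [[-56.0, -92.1, 43.7], [0.7, 122.1, 47.2]]
([0.056, 0.014, 4.188], [-0.003, 0.006, -0.029])
```

View pics/w1.png

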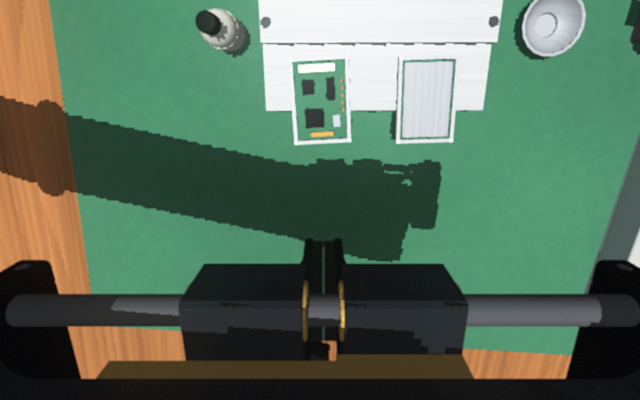

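The board's centre is at (-48.3, 48.9) in my stand frame, yawed 2.8°, with its near end at x = -85. The outline matches 72×50. Next I lower in front of it.

{"name": "carry_out", "arguments": {
  "motion": [
    [0.05,-0.08,1.5,0,0,0,-1],
    [0.05,-0.08,3,0,0,0,-1],
    [0.05,-0.08,4.2,0,0,0,-1],
    [0.05,-0.08,4.2,0,0,0,-1],
    [0.05,-0.08,4.2,0,0,0,-1],
    [0.05,-0.08,4.2,0,0,0,-1],
    [0.05,-0.08,4.2,0,0,0,-1]
  ]
}}

```text
t: 2.23
eef_pos: [0.5517, -0.1695, 0.0367]
tool_rot: [[-0.077, 0.997, 0.003], [0.997, 0.077, -0.001], [-0.001, 0.003, -1.0]]
force: [1.1, -0.3, 0.3]
grip_width: 0.005
```

```bash
python3 - <<'E'
from h import *
show();print(delta([-83,48.7,35],0))
E
```

```text
t 2.23 stand mm [-114.4   46.5   36.7] tilt -0.1 F(stand) [-0.43 -1.04  0.35] j [ 0.67  0.37 -0.49  1.82  0.21  1.    0.17] 0.004757954541801645
([0.785, -0.055, 0.042], [0.03, 0.012, -0.006])
```

{"name": "carry_out", "arguments": {
  "motion": [
    [0.15,-0.05,0,0,0,0,-1],
    [0.25,-0.05,0,0,0,0,-1],
    [0.32,-0.05,0,0,0,0,-1],
    [0.38,-0.05,0,0,0,0,-1],
    [0.43,-0.05,0,0,0,0,-1],
    [0.48,-0.05,0,0,0,0,-1],
    [0.53,-0.05,0,0,0,0,-1],
    [0.58,-0.05,0,0,0,0,-1],
    [0.63,-0.05,0,0,0,0,-1],
    [0.67,-0.05,0,0,0,0,-1],
    [0.71,-0.05,0,0,0,0,-1],
    [0.74,-0.05,0,0,0,0,-1],
    [0.77,-0.05,0,0,0,0,-1],
    [0.77,-0.05,0,0,0,0,-1],
    [0.77,-0.05,0,0,0,0,-1]
  ]
}}

```text
t: 3.48
eef_pos: [0.546, -0.1397, 0.0347]
tool_rot: [[-0.077, 0.997, 0.001], [0.997, 0.077, -0.002], [-0.002, 0.0, -1.0]]
force: [0.5, -4.6, -0.1]
grip_width: 0.007
```

```bash
cat >> h.py <<'E'
def board(n):
    im,d=robot.get_image("wrist");c=robot.camera_info("wrist");cv2.imwrite(f"pics/{n}.png",im)
    P=(cloud(d,c)-O)@S*1000
    m=(P[...,2]>48)&(P[...,2]<53.5)&(P[...,0]<1)&(P[...,0]>-95)&(P[...,1]<90)&(P[...,1]>-90)
    k,l,st,ce=cv2.connectedComponentsWithStats(m.astype(np.uint8))
    for i in range(1,k):
        if st[i,4]>300:
            Q=P[l==i];print(cv2.minAreaRect(Q[:,:2].astype(np.float32)),Q.mean(0).round(1),np.percentile(Q,[1,99],axis=0).round(1).tolist())
E
python3 - <<'E'
from h import *
show();board("w2")
E
```

```text
t 3.48 stand mm [-84.3  49.9  34.7] tilt -0.1 F(stand) [-4.62 -0.11 -0.11] j [ 0.64  0.35 -0.51  1.85  0.2   0.98  0.12] 0.007001553329731447
((-39.504417419433594, 47.08314514160156), (50.2951774597168, 74.36634063720703), 89.99949645996094) [-36.1  47.1  50.3] [[-73.8, 22.6, 48.3], [-2.7, 71.6, 52.6]]
((-48.15795135498047, -42.29496765136719), (72.92711639404297, 51.74346923828125), 1.3406168222427368) [-45.4 -41.8  50.8] [[-83.1, -66.8, 48.5], [-12.2, -16.7, 52.4]]
```

View pics/w2.png

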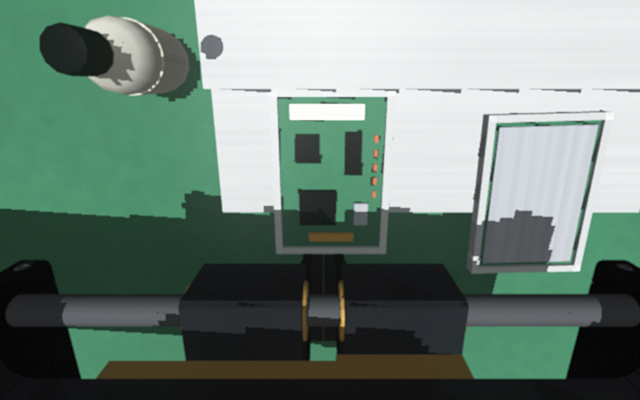

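The board is seated square against the wall (about 4.6 N), and its near end is at x≈-74. I retreat, rise and tilt the tool 60° toward the wall.

{"name": "carry_out", "arguments": {
  "motion": [
    [-0.4,0,0,0,0,0,-1],
    [-0.8,0.05,0,0,0,0,-1],
    [-0.8,0.05,-0.3,0,0,0,-1],
    [-0.8,0.05,-0.7,0,2,0,-1],
    [-0.8,0.05,-0.7,0,12,0,-1],
    [-0.8,0.05,-0.7,0,12,0,-1],
    [-0.8,0.05,-0.7,0,12,0,-1],
    [-0.8,0.05,-0.7,0,12,0,-1],
    [-0.8,0.05,-0.7,0,12,0,-1],
    [-0.8,0.05,-0.7,0,12,0,-1],
    [-0.8,0.05,-0.7,0,12,0,-1],
    [-0.8,0.05,-0.7,0,12,0,-1],
    [-0.8,0.05,-0.7,0,12,0,-1],
    [-0.8,0.05,-0.7,0,12,0,-1],
    [-0.8,0.05,-0.7,0,12,0,-1],
    [-0.8,0.05,-0.7,0,12,0,-1]
  ]
}}

```text
t: 4.87
eef_pos: [0.5513, -0.1688, 0.0647]
tool_rot: [[-0.043, 0.997, -0.068], [0.5, 0.08, 0.862], [0.865, 0.003, -0.502]]
force: [0.3, -0.3, -0.5]
grip_width: 0.005
```

```bash
python3 - <<'E'
from h import *
show();board("w3")
for p in ([-95,47.5,27],[-66.5,47.5,27]): print(delta(p,60))
E
```

```text
t 4.87 stand mm [-113.7   46.9   64.7] tilt 59.9 F(stand) [-0.35 -0.27 -0.54] j [ 1.04  0.93 -0.58  1.37 -0.36  1.6   0.7 ] 0.004999482765475979
((-37.986698150634766, -0.2143402099609375), (74.56993865966797, 179.80555725097656), 0.3232613205909729) [-35.4  37.7  50. ] [[-74.8, -81.1, 48.1], [-1.7, 81.4, 53.2]]
((-48.35576629638672, -41.84693908691406), (73.5833511352539, 50.98280334472656), 1.1575403213500977) [-52.5 -41.8  50.2] [[-84.6, -66.7, 48.3], [-13.2, -16.8, 51.6]]
([-0.576, -0.013, 0.879], [-0.009, 0.029, 0.039])
([-0.219, -0.011, 1.495], [-0.009, 0.029, 0.039])
```

View pics/w3.png

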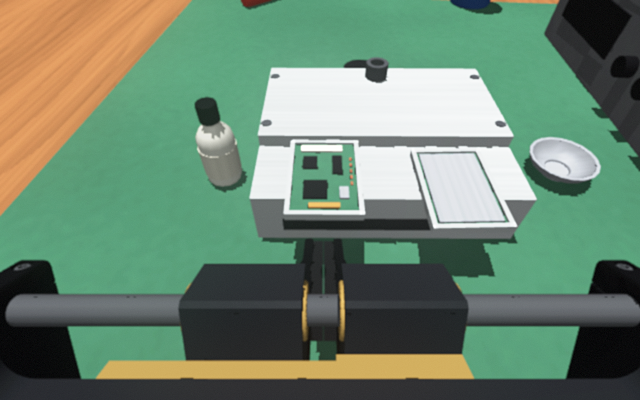

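The tilt is reached and the fingertips are in front of the overhang at about (322,240). The board is square at (325,180). Now I go down and in under the overhang.

{"name": "carry_out", "arguments": {
  "motion": [
    [-0.35,-0.01,0.5,0,0,0,-1],
    [-0.58,-0.01,0.88,0,0,0,-1],
    [-0.58,-0.01,0.88,0,0,0,-1],
    [-0.58,-0.01,0.88,0,0,0,-1],
    [-0.45,-0.01,1.1,0,0,0,-1],
    [-0.33,-0.01,1.3,0,0,0,-1],
    [-0.22,-0.01,1.5,0,0,0,-1],
    [-0.22,-0.01,1.5,0,0,0,-1],
    [-0.22,-0.01,1.5,0,0,0,-1],
    [-0.22,-0.01,1.5,0,0,0,-1]
  ]
}}

```text
t: 5.75
eef_pos: [0.5463, -0.1229, 0.0251]
tool_rot: [[-0.039, 0.997, -0.067], [0.499, 0.078, 0.863], [0.866, 0.0, -0.501]]
force: [0.0, -0.7, -0.2]
grip_width: 0.003
```

```bash
python3 - <<'E'
from h import *
show()
s=58;wx=-2.6
for a in (0,10,20,30,40,50,60,70,80,90):
    r=np.radians(a);cx=wx-6*np.sin(r)-s*np.cos(r);cz=45+s*np.sin(r)
    p=[cx-4.75,47.5,cz-8.2];print(a,np.round(p,1),delta(p,60))
E
```

```text
t 5.75 stand mm [-67.5  48.3  25.1] tilt 60.0 F(stand) [-0.69  0.03 -0.22] j [ 1.02  0.94 -0.58  1.47 -0.37  1.49  0.72] 0.003410473433221445
0 [-65.4  47.5  36.8] ([0.28, 0.021, -0.1], [0.0, 0.009, 0.002])
10 [-65.5  47.5  46.9] ([0.496, 0.021, -0.23], [0.0, 0.009, 0.002])
20 [-63.9  47.5  56.6] ([0.727, 0.021, -0.317], [0.0, 0.009, 0.002])
30 [-60.6  47.5  65.8] ([0.967, 0.021, -0.36], [0.0, 0.009, 0.002])
40 [-55.6  47.5  74.1] ([1.208, 0.021, -0.357], [0.0, 0.009, 0.002])
50 [-49.2  47.5  81.2] ([1.443, 0.021, -0.308], [0.0, 0.009, 0.002])
60 [-41.5  47.5  87. ] ([1.665, 0.021, -0.214], [0.0, 0.009, 0.002])
70 [-32.8  47.5  91.3] ([1.867, 0.021, -0.079], [0.0, 0.009, 0.002])
80 [-23.3  47.5  93.9] ([2.042, 0.021, 0.094], [0.0, 0.009, 0.002])
90 [-13.4  47.5  94.8] ([2.186, 0.021, 0.299], [0.0, 0.009, 0.002])
```

{"name": "carry_out", "arguments": {
  "motion": [
    [0.1,0.02,-0.05,0,0,0,-1],
    [0.2,0.02,-0.1,0,0,0,-1],
    [0.28,0.02,-0.14,0,0,0,-1],
    [0.35,0.02,-0.18,0,0,0,-1],
    [0.42,0.02,-0.21,0,0,0,-1],
    [0.5,0.02,-0.23,0,0,0,-1],
    [0.58,0.02,-0.26,0,0,0,-1],
    [0.65,0.02,-0.29,0,0,0,-1],
    [0.73,0.02,-0.32,0,0,0,-1],
    [0.81,0.02,-0.34,0,0,0,-1],
    [0.89,0.02,-0.35,0,0,0,-1],
    [0.97,0.02,-0.36,0,0,0,-1],
    [1.05,0.02,-0.36,0,0,0,-1],
    [1.13,0.02,-0.36,0,0,0,-1],
    [1.2,0.02,-0.36,0,0,0,-1],
    [1.2,0.02,-0.36,0,0,0,-1]
  ]
}}

```text
t: 7.08
eef_pos: [0.5462, -0.1106, 0.0743]
tool_rot: [[-0.04, 0.997, -0.068], [0.499, 0.079, 0.863], [0.866, 0.001, -0.5]]
force: [-0.2, 0.0, -0.0]
grip_width: 0.005
```

```bash
python3 - <<'E'
from h import *
show()
im,d=robot.get_image("wrist");cv2.imwrite("pics/w4.png",im)
s=58;wx=-2.6
for a in (40,50,60,70,80,85,90,95,100,105,110):
    r=np.radians(a);cx=wx-6*np.sin(r)-s*np.cos(r);cz=45+s*np.sin(r)
    p=[cx-4.75,47.5,cz-8.2];print(a,np.round(p,1),delta(p,60)[0])
E
```

```text
t 7.08 stand mm [-55.3  47.4  74.3] tilt 60.0 F(stand) [ 0.06  0.23 -0.02] j [ 1.03  0.86 -0.61  1.49 -0.4   1.52  0.68] 0.005141585354493391
40 [-55.6  47.5  74.1] [-0.0, -0.001, -0.004]
50 [-49.2  47.5  81.2] [0.235, -0.0, 0.045]
60 [-41.5  47.5  87. ] [0.456, -0.0, 0.139]
70 [-32.8  47.5  91.3] [0.658, -0.0, 0.274]
80 [-23.3  47.5  93.9] [0.833, 0.0, 0.447]
85 [-18.4  47.5  94.6] [0.909, 0.0, 0.546]
90 [-13.4  47.5  94.8] [0.977, 0.0, 0.652]
95 [-8.3 47.5 94.6] [1.036, 0.0, 0.765]
100 [-3.2 47.5 93.9] [1.085, 0.0, 0.883]
105 [ 1.9 47.5 92.8] [1.125, 0.0, 1.006]
110 [ 6.8 47.5 91.3] [1.154, 0.0, 1.133]
```

View pics/w4.png

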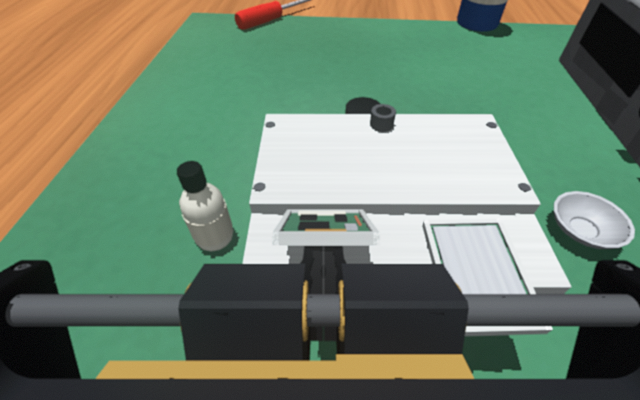

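The board is tipped about 40° on the fingertips, with its far edge still in the wall corner at about (325,212). I continue to about 85°.

{"name": "carry_out", "arguments": {
  "motion": [
    [0.08,0,0.01,0,0,0,-1],
    [0.16,0,0.03,0,0,0,-1],
    [0.24,0,0.05,0,0,0,-1],
    [0.31,0,0.07,0,0,0,-1],
    [0.38,0,0.1,0,0,0,-1],
    [0.46,0,0.14,0,0,0,-1],
    [0.53,0,0.18,0,0,0,-1],
    [0.6,0,0.23,0,0,0,-1],
    [0.66,0,0.27,0,0,0,-1],
    [0.72,0,0.33,0,0,0,-1],
    [0.78,0,0.39,0,0,0,-1],
    [0.83,0,0.45,0,0,0,-1],
    [0.87,0,0.5,0,0,0,-1],
    [0.91,0,0.55,0,0,0,-1],
    [0.91,0,0.55,0,0,0,-1]
  ]
}}

```text
t: 8.38
eef_pos: [0.5431, -0.0732, 0.0944]
tool_rot: [[-0.039, 0.997, -0.068], [0.498, 0.079, 0.863], [0.866, 0.0, -0.5]]
force: [-1.2, -0.3, -0.2]
grip_width: 0.005
```

```bash
python3 - <<'E'
from h import *
show()
im,d=robot.get_image("wrist");cv2.imwrite("pics/w5.png",im)
for p in ([-13.4,47.5,94.8],[-8.3,47.5,94.6],[-3.2,47.5,93.9],[1.9,47.5,92.8],[8,47.5,91]): print(delta(p,60)[0])
E
```

```text
t 8.38 stand mm [-17.7  47.6  94.4] tilt 60.0 F(stand) [-0.18  1.24 -0.22] j [ 1.03  0.8  -0.64  1.56 -0.43  1.49  0.66] 0.005395600115039956
[0.069, 0.003, 0.094]
[0.128, 0.003, 0.207]
[0.177, 0.003, 0.326]
[0.217, 0.003, 0.45]
[0.254, 0.003, 0.605]
```

View pics/w5.png

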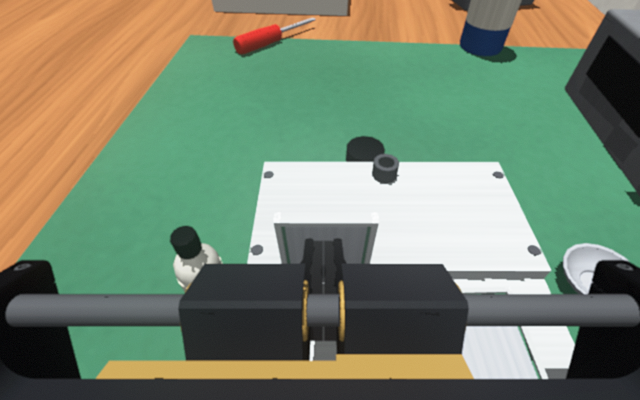

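The board is nearly upright with its steel back facing the fingers, at about (325,240). Now I push it slowly past the balance point.

{"name": "carry_out", "arguments": {
  "motion": [
    [0.03,0,0.04,0,0,0,-1],
    [0.05,0,0.07,0,0,0,-1],
    [0.07,0,0.1,0,0,0,-1],
    [0.09,0,0.14,0,0,0,-1],
    [0.11,0,0.17,0,0,0,-1],
    [0.13,0,0.21,0,0,0,-1],
    [0.145,0,0.25,0,0,0,-1],
    [0.16,0,0.29,0,0,0,-1],
    [0.175,0,0.325,0,0,0,-1],
    [0.19,0,0.365,0,0,0,-1],
    [0.205,0,0.41,0,0,0,-1],
    [0.215,0,0.45,0,0,0,-1],
    [0.235,0,0.52,0,0,0,-1],
    [0.255,0,0.6,0,0,0,-1],
    [0.255,0,0.6,0,0,0,-1],
    [0.255,0,0.6,0,0,0,-1]
  ]
}}

```text
t: 9.77
eef_pos: [0.541, -0.0477, 0.091]
tool_rot: [[-0.039, 0.997, -0.068], [0.498, 0.079, 0.863], [0.866, -0.0, -0.5]]
force: [1.1, 0.6, -0.2]
grip_width: 0.005
```

```bash
python3 - <<'E'
from h import *
show()
im,d=robot.get_image("wrist");cv2.imwrite("pics/w6.png",im)
E
```

```text
t 9.77 stand mm [ 7.8 47.7 91. ] tilt 60.0 F(stand) [ 0.55 -1.17 -0.24] j [ 1.02  0.78 -0.66  1.61 -0.45  1.45  0.66] 0.005384817393520096
```

View pics/w6.png

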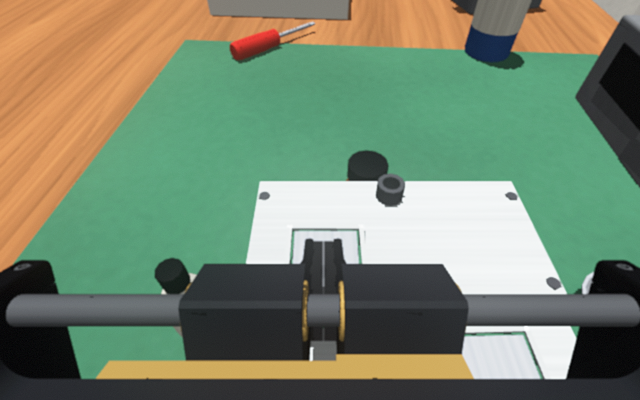

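The board has tipped over onto the deck, back up. I withdraw back and up, untilting.

{"name": "carry_out", "arguments": {
  "motion": [
    [0,0,-0.8,0,0,0,-1],
    [0,0,-1.6,0,0,0,-1],
    [0.5,0,-2.4,0,0,0,-1],
    [1.2,0,-3.2,0,0,0,-1],
    [1.5,0,-3.6,0,-9,0,-1],
    [1.5,0,-3.6,0,-9,0,-1],
    [1.5,0,-3.6,0,-9,0,-1],
    [1.5,0,-3.6,0,-9,0,-1],
    [1.5,0,-3.6,0,-9,0,-1],
    [1.5,0,-3.6,0,-9,0,-1],
    [1.5,0,-3.6,0,-9,0,-1],
    [1.5,0,-3.6,0,-9,0,-1],
    [1.5,0,-3.6,0,-9,0,-1]
  ]
}}

```text
t: 10.9
eef_pos: [0.5482, -0.1428, 0.2147]
tool_rot: [[-0.075, 0.997, -0.021], [0.963, 0.078, 0.259], [0.26, -0.001, -0.966]]
force: [-0.4, -0.6, 0.4]
grip_width: 0.005
```

```bash
python3 - <<'E'
from h import *
show()
im,d=robot.get_image("wrist");c=robot.camera_info("wrist");cv2.imwrite("pics/w7.png",im)
P=(cloud(d,c)-O)@S*1000
for lo,hi in ((58.7,64),(48.5,53)):
    m=(P[...,2]>lo)&(P[...,2]<hi)&(P[...,0]<110)&(P[...,0]>-95)&(abs(P[...,1])<95)
    k,l,st,ce=cv2.connectedComponentsWithStats(m.astype(np.uint8))
    for i in range(1,k):
        if st[i,4]>300:
            Q=P[l==i];print(lo,cv2.minAreaRect(Q[:,:2].astype(np.float32)),Q.mean(0).round(1))
            print(np.linalg.lstsq(np.c_[Q[:,:2],np.ones(len(Q))],Q[:,2],rcond=None)[0].round(3))
E
```

```text
t 10.9 stand mm [-87.6  48.  214.7] tilt 15.1 F(stand) [-0.54  0.43  0.38] j [ 0.88  0.29 -0.63  1.58 -0.08  1.41  0.36] 0.005076729730902126
58.7 ((14.69211196899414, 47.75296401977539), (49.579872131347656, 72.1351547241211), 89.86830139160156) [14.6 47.9 60.2]
[-0.0000e+00  1.0000e-03  6.0113e+01]
48.5 ((-49.79456329345703, -41.238407135009766), (72.07085418701172, 50.56350326538086), 1.5198476314544678) [-49.6 -41.1  50. ]
[-0.0000e+00  3.0000e-03  5.0092e+01]
```

View pics/w7.png

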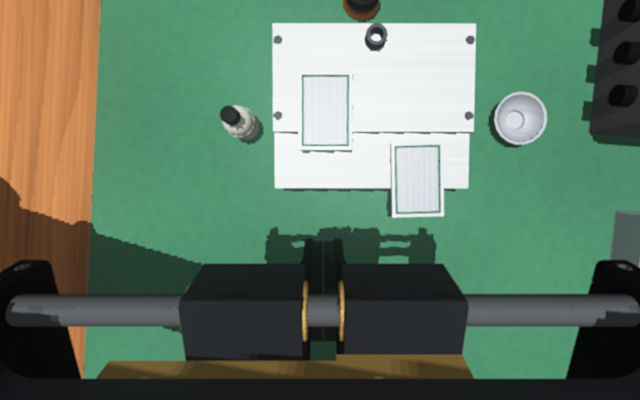

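The board lies flat (plane slope 0, top at z≈60) with its steel back up, at (327,110). About 18 mm of it still overhangs the ledge, so I'll nudge it fully onto the deck with the fingertips.

```bash
python3 - <<'E'
from h import *
for p in ([-52,47.8,120],[-52,47.8,51]): print(delta(p,0))
E
```

```text
([0.279, 0.018, 2.506], [-0.02, -3.024, -0.03])
([-0.171, 0.021, 4.171], [-0.02, -3.024, -0.03])
```

{"name": "carry_out", "arguments": {
  "motion": [
    [0.28,0.02,2.5,0,-3.02,0,-1],
    [0.28,0.02,2.5,0,-3.02,0,-1],
    [0.28,0.02,2.5,0,-3.02,0,-1],
    [0.28,0.02,2.5,0,-3.02,0,-1],
    [0.05,0.02,3.35,0,-3.02,0,-1],
    [-0.1,0.02,3.9,0,-3.02,0,-1],
    [-0.16,0.02,4.12,0,-3.02,0,-1],
    [-0.16,0.02,4.12,0,-3.02,0,-1],
    [-0.16,0.02,4.12,0,-3.02,0,-1]
  ]
}}

```text
t: 11.7
eef_pos: [0.5467, -0.1078, 0.0541]
tool_rot: [[-0.075, 0.997, -0.001], [0.997, 0.075, -0.001], [-0.0, -0.001, -1.0]]
force: [-0.3, -0.3, -0.7]
grip_width: 0.009
```

```bash
python3 - <<'E'
from h import *
show();print(delta([-14,47.8,51.5],0))
E
```

```text
t 11.7 stand mm [-52.6  46.7  54.1] tilt -0.0 F(stand) [-0.29  0.29 -0.71] j [ 0.68  0.34 -0.62  1.85  0.23  1.03  0.05] 0.009100343770007204
([0.964, -0.03, 0.063], [-0.01, 0.005, -0.037])
```

{"name": "carry_out", "arguments": {
  "motion": [
    [0.15,-0.03,0.03,0,0,0,-1],
    [0.28,-0.03,0.03,0,0,0,-1],
    [0.38,-0.03,0.03,0,0,0,-1],
    [0.45,-0.03,0.03,0,0,0,-1],
    [0.51,-0.03,0.03,0,0,0,-1],
    [0.57,-0.03,0.03,0,0,0,-1],
    [0.63,-0.03,0.03,0,0,0,-1],
    [0.69,-0.03,0.03,0,0,0,-1],
    [0.75,-0.03,0.03,0,0,0,-1],
    [0.81,-0.03,0.03,0,0,0,-1],
    [0.86,-0.03,0.03,0,0,0,-1],
    [0.9,-0.03,0.03,0,0,0,-1],
    [0.93,-0.03,0.03,0,0,0,-1],
    [0.95,-0.03,0.03,0,0,0,-1],
    [0.95,-0.03,0.03,0,0,0,-1]
  ]
}}

```text
t: 12.95
eef_pos: [0.5423, -0.068, 0.0529]
tool_rot: [[-0.078, 0.997, 0.0], [0.997, 0.078, -0.002], [-0.002, -0.0, -1.0]]
force: [0.8, 1.0, 0.3]
grip_width: 0.003
```

```bash
python3 - <<'E'
from h import *
show()
E
```

```text
t 12.95 stand mm [-12.5  48.   52.9] tilt -0.1 F(stand) [ 0.95 -0.86  0.26] j [ 0.64  0.32 -0.64  1.88  0.22  1.02 -0.02] 0.003196309087244618
```

Now I retreat back and up, then check.

{"name": "carry_out", "arguments": {
  "motion": [
    [-0.3,0,0,0,0,0,-1],
    [-0.8,0,-0.1,0,0,0,-1],
    [-1.2,0,-1,0,0,0,-1],
    [-1.8,0,-2,0,0,0,-1],
    [-2.4,0,-3,0,0,0,-1],
    [-3,0,-4,0,0,0,-1],
    [-3.2,0,-4.5,0,0,0,-1],
    [-3.2,0,-4.5,0,0,0,-1],
    [-3.2,0,-4.5,0,0,0,-1],
    [-3.2,0,-4.5,0,0,0,-1],
    [-3.2,0,-4.5,0,0,0,-1]
  ]
}}

```text
t: 13.87
eef_pos: [0.5514, -0.1949, 0.2314]
tool_rot: [[-0.079, 0.997, -0.003], [0.997, 0.079, -0.0], [-0.0, -0.003, -1.0]]
force: [0.1, 0.4, 0.2]
grip_width: 0.0
```

```bash
python3 - <<'E'
from h import *
show()
im,d=robot.get_image("wrist");c=robot.camera_info("wrist");cv2.imwrite("pics/w8.png",im)
P=(cloud(d,c)-O)@S*1000
for lo,hi in ((58.5,64),(48.5,53)):
    m=(P[...,2]>lo)&(P[...,2]<hi)&(P[...,0]<110)&(P[...,0]>-95)&(abs(P[...,1])<95)
    k,l,st,ce=cv2.connectedComponentsWithStats(m.astype(np.uint8))
    for i in range(1,k):
        if st[i,4]>300:
            Q=P[l==i];print(lo,cv2.minAreaRect(Q[:,:2].astype(np.float32)),Q.mean(0).round(1),Q.std(0)[2])
E
```

```text
t 13.87 stand mm [-139.7   48.8  231.4] tilt -0.0 F(stand) [ 0.42 -0.11  0.22] j [ 0.81  0.23 -0.6   1.59  0.13  1.37  0.27] 5.020323958816432e-05
58.5 ((3.999513864517212, 47.990997314453125), (13.730947494506836, 50.15316390991211), 0.18381091952323914) [ 4.1 48.1 60.8] 0.9613922987409808
48.5 ((-48.04736328125, -41.721923828125), (72.26126861572266, 50.72323226928711), 1.6641753911972046) [-46.9 -41.7  50.7] 0.8686302217840887
```

View pics/w8.png

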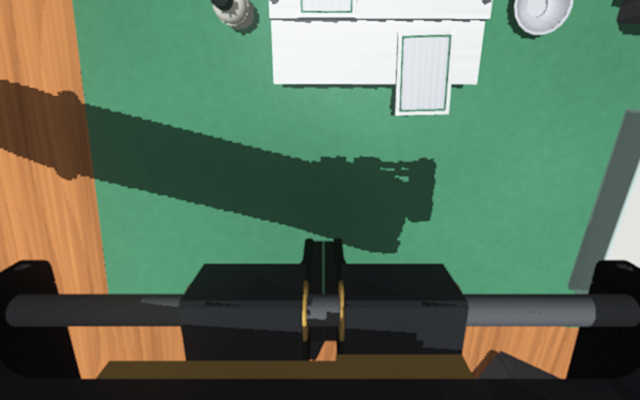

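The near end is now at x≈-3, flush with the wall edge. The done board hasn't moved. I'll do a last top-camera check before handing in.

```bash
python3 - <<'E'
from h import *
im,d=robot.get_image("top");P=(cloud(d,robot.camera_info("top"))-O)@S*1000
m=(P[...,2]>58)&(P[...,2]<65)&(P[...,0]>-30)&(P[...,0]<85)&(abs(P[...,1]-48)<40)
Q=P[m];print(cv2.minAreaRect(Q[:,:2].astype(np.float32)),Q.mean(0),Q.std(0)[2])
o=cv2.imread("pics/top0.png")
df=(cv2.absdiff(im,o).max(2)>60).astype(np.uint8)
k,l,st,ce=cv2.connectedComponentsWithStats(df);print([s.tolist() for s in st[1:] if s[4]>15])
cv2.imwrite("pics/top9.png",cv2.resize(im[120:260,260:400],None,fx=4,fy=4))
E
```

```text
((42.58543014526367, 48.74110412597656), (84.35508728027344, 72.22278594970703), 2.1873576641082764) [36.56350413 45.88215052 60.28571316] 1.5954263468872782
[[330, 147, 129, 206, 7527], [434, 154, 31, 43, 690], [335, 197, 19, 16, 184], [444, 256, 104, 76, 3055], [528, 292, 66, 65, 2502], [415, 333, 28, 67, 1070], [351, 353, 60, 47, 1336], [604, 377, 36, 23, 499]]
```

View pics/top9.png

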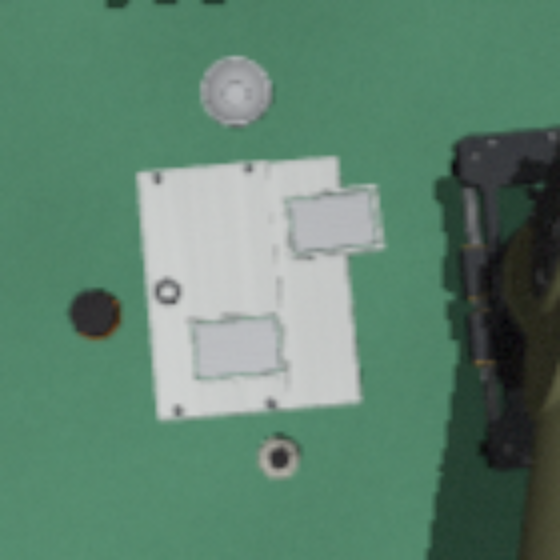

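The board lies back up, wholly on the deck at about (238,347) in the crop. The ring, glue, dish, jar and done board are in place, and the arm is clear.

```bash
python3 -c "
from station import robot
print(robot.finish_job())"
```

```text
the job is handed in; nothing more can be done
None
```

The chip-up board is turned over and lies flat on the raised deck, plain steel back up. I handed the job in at about 14 s of the 38 s allowed.

**What I did:** I pushed the board about 12 mm with closed fingertips until it sat square against the wall edge (about 4.6 N). With the tool tilted 60°, I pushed its overhanging end up from below until it tipped over the edge. It came to rest with about 18 mm hanging over the ledge, so I slid it that far onto the deck with the fingertips and moved clear. It was never gripped.

**Last checks:**
- **Board:** After the tip-over, the wrist depth showed it flat, with its top at about 60 mm and no slope. After the final slide, its far edge is about flush with the wall edge.
- **Other things:** The done board moved by no more than the measuring error. The lens ring, glue, dish and jar look unmoved in the top view.
- **Weaker checks:** The last top-camera outline came out too large (84 × 72 mm), because my height filter also caught other points. I relied on the wrist depth and the picture instead. I did not check the driver, spray can and adapter separately; the arm never worked near them.

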